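# Slide the plate carrier home under the leaf spring

## Task

The plate carrier lies on the spring-raised bed at the open end of the marking fixture. With the fingertips, press it hard down into the channel on its low thumb step and, keeping it pressed, push it along under the bridge and its leaf spring until it is fully home against the end stop and the sprung bed has popped up behind it. Only press and push: do not lift the carrier out of its channel, leave the register, union nut and paste can where they stand, and finish clear of everything.

Things in the scene. Friction and masses are not known exactly. Their poses are not given: they have to be found in the camera images.
- fixture: Marking fixture fixed to the bench, yaw varies: base plate 240 x 120 x 10 mm. Origin: centre of its underside on the bench; z up; x along the channel from its open end (-x, towards the robot) to the end stop (+x). Channel 67 mm wide, floor 20 mm above the bench; side rails 10 mm thick, 34 mm above the bench. The sprung bed is 38 mm wide, with fixed ledges at floor height on both sides.
- bridge (a point): Middle of the top of the steel bridge across the channel. It spans fixture x = 34 to 49 mm; its underside is 21 mm above the channel floor, its top 53 mm above the bench.
- stop_face (a point): Foot of the end stop's face, on the channel floor, at fixture x = 103 mm; the stop is 18 mm high. The carrier's nose touches it when home.
- bed_front (a point): Front edge of the sprung bed, at channel floor height, at fixture x = -20 mm; the bed runs back from here to x = -108 mm.
- carrier: Loose metal plate carrier, 120 x 64 mm, about 0.25 kg, 1.5 mm play each side in the channel. Origin: centre of underside; x to its nose (as the fixture's x). Front 80 mm: block 18 mm high; rear 40 mm: thumb step 10 mm high. Starts on the raised bed, underside 28 mm above the bench, too high for the bridge; pressed down, 20 mm. Home: origin at fixture x = 43 mm, tail 3 mm past the bed's front edge.
- thumb_step (a point): Point to press: on the top of the carrier's thumb step, on the centre line, 22 mm from the carrier's tail and 18 mm behind the upright rear face of the block. That face stands 8 mm above the step; a fingertip on the step pushes against it (at fixture x = 23 mm when home).
- bed (a joint): Spring bed under the carrier: metres pressed down. 0 = risen, its top 8 mm above the channel floor; 0.008 = level with the floor. Its spring pushes up with about 7 N when risen and 12 N when level. Once the carrier has moved off it the bed springs up and blocks the way back.
- leaf (a joint): Leaf spring: 20 mm wide, slopes from the bridge down to a toe at fixture x = 76 mm, about 15 mm above the channel floor. Radians lifted: 0 = hanging free; about 0.1 when the carrier's block is under its toe, pressing down with about 4 to 6 N.
- register: Bystander: round water-meter register with dial, black, 67 mm across, 48 mm high, standing on the bench; origin at the centre of its underside.
- union_nut: Bystander: brass hexagon union nut, 36 x 41 mm, 24 mm high, on the bench; origin at the centre of its underside.
- paste_can: Bystander: white can with a red band, 67 mm across, 72 mm high, on the bench; origin at the centre of its underside.
There are look-alikes about, which are no part of the job. Leave any purple look-alike of the carrier alone.

How it is judged:
By the outcome, as a careful person would: the job done as asked, in the order asked, and still so for the second after the job is handed in, with the robot touching nothing.
It also fails if it takes over 32 s, if anything falls off the work surface, if the arm or the gripper's body presses on something with over 40 N, if the wrist force passes 120 N, or if a joint passes its speed limit or range.

## Robot

A 6-joint arm with a two-finger parallel gripper is mounted at the origin on the work surface; the furniture and walls round the work are solid. World frame = base frame: x ahead of the robot, y to its left, z up, the work surface at z = 0. Lengths are in mm, angles in rad, forces in N, time in s.
With the tool pointing down it reaches from about 300 to 775 mm from the base axis. Payload 14.6 kg.
Tool frame: the origin (TCP) lies at the very end of the fingers, on their centre line; the grasp point (between the pads) lies 19 mm behind it; z points along the fingers, y is the line along which they close (so a half turn about z gives the same grasp; the last joint's range is limited). The gripper opens to 94 mm and grips with 3 to 60 N. Pads are 16 mm wide; open, the fingers measure 119 mm over their backs; the gripper's body (75 mm by 177 mm) begins 78 mm behind the grasp point.
Start: joints at [-1.332, 0.3, 1.521, -0, 1.321, -0.067], TCP at [165.574, -524.475, 169.146] pointing down, gripper open.
Joint ranges: [-3.03, 3.03], [-0.79, 2.21], [0.23, 2.52], [-1.04, 4.18], [0, 3.07], [-2.55, 2.55]. Speed limits (rad/s): [2.22, 2.22, 2.57, 3.14, 3.14, 3.14].

## Interface

Orientations are given as [roll, pitch, yaw] about the fixed x, y, z axes, in that order (R = Rz(yaw) Ry(pitch) Rx(roll)).
In Python, from cell import manip, optics gives the robot as it stands.
- The arm moves only by the shell command python3 -m crank 'ROWS' [FORCE]. ROWS is JSON, a list of rows, each a list of 7 numbers: the opening in per cent of the stroke, from 0 (shut) to 100 (fully open), then the shift along the tool's x, y, z in mm, then the turn, a rotation vector about the tool's x, y, z in rad. A call has 1 to 10 rows; each row is the pose to reach, as a shift and turn from the pose commanded when the call began, along the tool's axes at that moment; what a row does not reach only later rows make up. A row lasts 1/10 s, in which the tool goes at most 50 mm and 8.59 degrees, less where a joint would pass 70% of its speed; a pose out of reach is approached as far as the arm can. A call with a gripper value outside its range is refused whole. The fingers move at their own pace and stop on an object; FORCE is the grip in N (left out, the last holds). Time passes only in rows, so rows that repeat a pose let the fingers close. It gives the time, the measured TCP pose, the force, the opening and the grip force at its end, in the units of the state.
- manip.read_state(): the state, without advancing time (a new reading comes with each control period).
- optics.camera(name): name is "side" or "top" or "wrist"; returns (picture, depth): 400x640x3 uint8, red, green, blue; 400x640 float32, mm along the optical axis (not along the pixel's ray), 0 where there is no reading.
- optics.calibration(name): a dict with "camera_matrix" (3x3 intrinsics, pixels), "R" (3x3) and "t" (3): a world point X has camera coordinates R X + t. Camera axes: x right, y down, z forward; pixel columns grow to the right and rows downward; lengths in mm; the calibration is good to about 2 mm. A picture is of the moment at which its call begins: read the wrist's pose just before it. calibration takes no time and is no camera call; for the wrist camera it gives the pose at the moment of the call.
- manip.sign_off(): hands the job in; it is judged then, once.
The state is a dict: "clock": time; "joints": joint angles; "qd": joint speeds; "effort": joint torques, N m; "eef_pos": TCP position; "eef_rot": TCP orientation; "wrist_force": force on the tool from outside, world axes, zero at the start; "moment": the same for the moment, N m; "finger_gap": finger opening in mm; "finger_force": force on a finger pad.
Only numpy, scipy, OpenCV 4.12 (cv2) and the standard library are available. Lean on these libraries where they do the work, as an engineer would, in place of code of your own. Each camera call takes 0.05 s, during which the arm holds its last target. There are 200 camera calls.

## Working session

There is one attempt and no reset: what is moved stays moved. The work goes in short steps, Python scripts to look and compute and a shell command to move; the robot and the scene stay as the last step left them, time stands still between calls to the robot, and variables do not carry over. Pictures are saved under pics/ and viewed, at most 10 in all, crops included, and the job is handed in when it is done.

```bash
mkdir -p pics; ls; python3 - <<'E'
from cell import manip, optics
import cv2,numpy as np
print(manip.read_state())
for n in("top","side"):
    p,d=optics.camera(n); cv2.imwrite(f"pics/{n}0.png",p[:,:,::-1]); np.savez(f"{n}0.npz",p=p,d=d,**optics.calibration(n)); print(optics.calibration(n))
E
```

```text
pics
{'clock': 0.0, 'joints': array([-1.33163780e+00,  3.00476591e-01,  1.52161066e+00, -1.58179420e-05,
        1.32072685e+00, -6.65820252e-02]), 'qd': array([-0.00107099,  0.00093204,  0.00264198,  0.00014706,  0.00029218,
       -0.00066795]), 'effort': array([-1.52647925e-03, -5.31807947e+01, -3.52738237e+01,  7.08103809e-02,
        2.44122039e-02, -8.97982727e-05]), 'eef_pos': array([ 165.4740877 , -524.17380142,  168.5708429 ]), 'eef_rot': array([-3.14037289e+00, -6.59795895e-05,  3.05744438e-01]), 'wrist_force': array([ 0.34735112, -0.60482533, -0.31757056]), 'moment': array([-0.02450998, -0.00367128, -0.0409916 ]), 'finger_force': 0.0, 'finger_gap': 94.22704681074723}
{'camera_matrix': array([[403.59933758,   0.        , 320.36587657],
       [  0.        , 403.59933758, 199.61725382],
       [  0.        ,   0.        ,   1.        ]]), 'R': array([[ 0.02373378, -0.99955321,  0.01816806],
       [-0.99860134, -0.02456218, -0.04681941],
       [ 0.04724474, -0.01703145, -0.99873814]]), 't': array([ -42.53467189,  545.49816712, 1131.95110031])}
{'camera_matrix': array([[382.93228561,   0.        , 323.64915371],
       [  0.        , 382.93228561, 195.47731906],
       [  0.        ,   0.        ,   1.        ]]), 'R': array([[ 0.99982032,  0.01528511, -0.01121152],
       [-0.00459682, -0.37829138, -0.92567516],
       [-0.01839026,  0.92556037, -0.37815315]]), 't': array([-529.95040518,   62.79747841, 1100.66862683])}
```

View pics/top0.png

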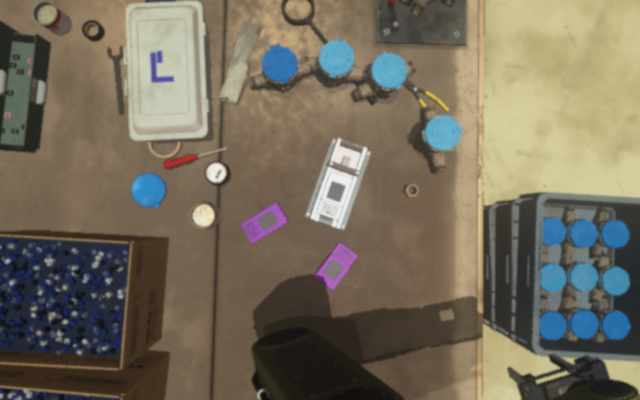

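View pics/side0.png

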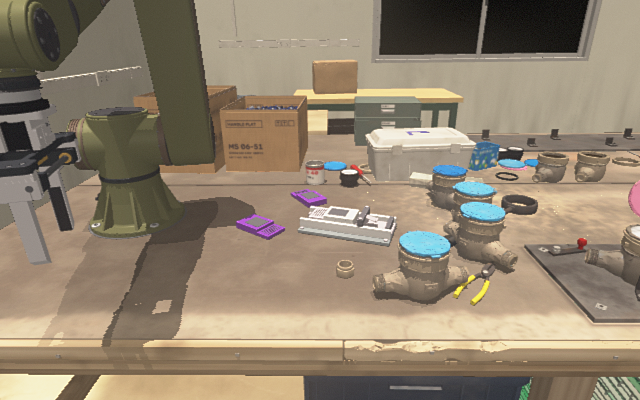

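The top view shows the fixture at about (338,183), with its open end low at (325,220), purple look-alikes at (264,222) and (337,265), the nut at (412,190), and the register and can at (217,173) and (203,215). Next I'll measure it with the depth.

```bash
cat > h.py <<'E'
import numpy as np
def cloud(d,K,R,t):
    v,u=np.mgrid[:d.shape[0],:d.shape[1]]
    c=np.stack([(u-K[0,2])/K[0,0]*d,(v-K[1,2])/K[1,1]*d,d],-1)
    return (c-t)@R   # world
def load(f):
    z=np.load(f); return z['p'],z['d'],cloud(z['d'],z['camera_matrix'],z['R'],z['t'])
E
python3 - <<'E'
from h import *
import cv2
p,d,X=load('top0.npz')
print(X[183,338],X[220,325],X[190,412],X[173,217],X[215,203],X[183,390])
b=p[120:250,280:400]
m=np.zeros(d.shape,bool); m[125:240,290:390]=1
m&=(X[...,2]>6)&(d>0)&(p.min(2)>0)
P=X[m]; print(len(P), np.percentile(P[:,2],[5,50,95,99]))
(c,s,a)=cv2.minAreaRect(P[:,:2].astype(np.float32)); print(c,s,a)
crop=cv2.resize(p[130:240,290:390],None,fx=5,fy=5,interpolation=cv2.INTER_CUBIC)
cv2.imwrite('pics/c.png',crop[:,:,::-1])
E
```

```text
[592.0640493  -76.47630852  44.93248267] [488.92879286 -43.90094829  10.80026517] [ 581.36736837 -293.58147347   -1.39465932] [611.02632802 257.12918209  46.83500091] [494.77116723 289.48003365  52.85446762] [ 600.22355933 -229.91804964   -3.46141946]
3497 [ 8.29327219 32.95546753 50.42841766 55.31851753]
(612.172119140625, -79.31134796142578) (230.82247924804688, 293.9523010253906) 87.58789825439453
```

View pics/c.png

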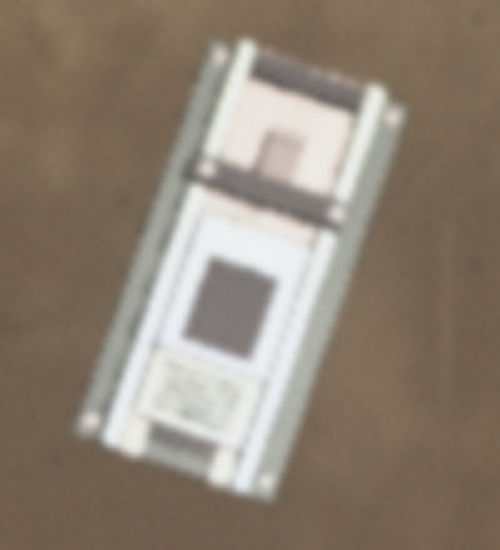

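The crop shows the channel rails, the bridge at about (270,195), the leaf below it, the end stop at (305,85), and the carrier with its thumb step at (190,400). I'll move the wrist camera above it for a finer look.

```bash
python3 - <<'E'
from cell import manip, optics
import numpy as np
from scipy.spatial.transform import Rotation as Ro
s=manip.read_state(); c=optics.calibration("wrist")
R=Ro.from_euler('xyz',s['eef_rot']).as_matrix()
cam=-c['R'].T@c['t']; print(c['camera_matrix'],"cam in tool",R.T@(cam-s['eef_pos']),"view axis in tool",R.T@c['R'].T)
def go(p,yaw):
    print(R.T@(np.array(p)-s['eef_pos']),(Ro.from_matrix(R).inv()*Ro.from_euler('xyz',[np.pi,0,yaw])).as_rotvec())
go([530,-60,250],-.33)
E
```

```text
[[340.10478233   0.         321.69159289]
 [  0.         340.10478233 202.43552601]
 [  0.           0.           1.        ]] cam in tool [ 8.23025740e+01  7.30814176e-02 -2.15313286e+02] view axis in tool [[ 1.25626173e-03 -9.59127976e-01 -2.82969871e-01]
 [ 9.99999163e-01  1.29212718e-03  5.98839609e-05]
 [ 3.08196678e-04 -2.82969709e-01  9.59128797e-01]]
[ 487.33981158 -333.01920294  -80.95932622] [-1.03670873e-03  2.58492891e-04  6.35815608e-01]
```

```bash
python3 -m crank '[[100,45,-25,-3,0,0,0.07],[100,90,-50,-6,0,0,0.14],[100,135,-75,-9,0,0,0.21],[100,180,-100,-12,0,0,0.28],[100,220,-125,-15,0,0,0.35],[100,260,-147,-18,0,0,0.42],[100,300,-170,-20,0,0,0.49],[100,345,-192,-22,0,0,0.55],[100,390,-215,-25,0,0,0.6],[100,430,-238,-28,0,0,0.636]]'
cat > mv.py <<'E'
from cell import manip
import numpy as np,sys
from scipy.spatial.transform import Rotation as Ro
def go(p,yaw):
    s=manip.read_state(); R=Ro.from_euler('xyz',s['eef_rot'])
    print(s['eef_pos'],s['eef_rot'],R.inv().apply(np.array(p)-s['eef_pos']).round(1),(R.inv()*Ro.from_euler('xyz',[np.pi,0,yaw])).as_rotvec().round(3))
E
python3 -c "
from mv import *
go([590,-76,200],-.33)"
```

```text
clock: 1.1
eef_pos: [505.2, -166.2, 197.0]
eef_rot: [-3.142, 0.0, -0.332]
wrist_force: [1.0, -1.4, 0.1]
finger_gap: 93.9
finger_force: 0.0
[ 505.16061865 -166.17573325  197.03900087] [-3.14155823e+00  3.36988000e-04 -3.31965115e-01] [  50.8 -112.9   -3. ] [-0.     0.    -0.002]
```

```bash
python3 -m crank '[[100,20,-40,0,0,0,0],[100,35,-80,0,0,0,0],[100,50,-113,0,0,0,0],[100,50,-113,0,0,0,0],[100,50,-113,0,0,0,0]]'
python3 - <<'E'
from cell import manip, optics
import cv2,numpy as np
c=optics.calibration("wrist");p,d=optics.camera("wrist")
cv2.imwrite("pics/w1.png",p[:,:,::-1]); np.savez("w1.npz",p=p,d=d,**c)
E
```

```text
clock: 1.6
eef_pos: [587.8, -77.0, 196.4]
eef_rot: [3.141, 0.001, -0.329]
wrist_force: [-0.9, -0.1, 0.5]
finger_gap: 93.8
finger_force: 0.0
```

View pics/w1.png

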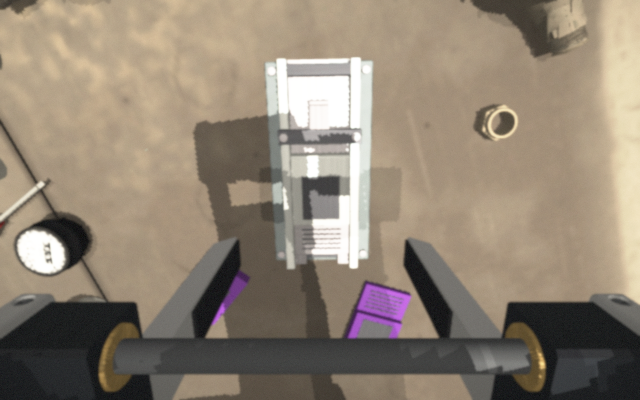

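The wrist view shows the fixture nearly aligned with the tool: rails at columns 288–355, bridge at row 135, plate with dark patch at (321,195), thumb step at (321,238), and stop at row 68. The nut is at (498,122), the register at (50,245), and a purple look-alike at (380,310). Now I'll fit the fixture.

```bash
python3 - <<'E'
from h import *
import cv2
p,d,X=load('w1.npz'); z=np.load('w1.npz')
K,R,t=z['camera_matrix'],z['R'],z['t']
print('bench',np.median(X[150:200,400:460,2]))
def ray(u,v,h):
    w=R.T@np.array([(u-K[0,2])/K[0,0],(v-K[1,2])/K[1,1],1]); c=-R.T@t
    return c+w*(h-c[2])/w[2]
# heights along centre line and across
for v in range(54,275,6): print(v,X[v,[283,300,321,345,353]][:,2].round(0), X[v,321,:2].round(1), end='; ')
print()
# base plate + fixture mask by colour: not brown (b>=r-10) & bright
hsv=cv2.cvtColor(p,cv2.COLOR_RGB2HSV)
roi=np.zeros(d.shape,bool); roi[50:275,255:385]=1
for lo,hi in((6,15),(28,40)):
    m=(roi&(X[...,2]>lo)&(X[...,2]<hi)).astype(np.uint8)
    print(lo,m.sum(),cv2.minAreaRect(X[m>0][:,:2].astype(np.float32)))
# grey profile across at rows
g=p.astype(int).sum(2)
for v in (100,240,255): print(v,[ (u,*p[v,u]) for u in range(262,380,2)])
E
```

```text
bench -0.774095922265359
54 [-1. -2. -0.  0. -2.] [ 714.5 -119.7]; 60 [34. 20. 20. 19. 32.] [ 706.5 -117. ]; 66 [34. 37. 38. 39. 33.] [ 699.2 -114.5]; 72 [33. 38. 37. 39. 33.] [ 693.9 -112.7]; 78 [33. 20. 18. 19. 34.] [ 689.5 -111.2]; 84 [34. 21. 21. 20. 33.] [ 683.5 -109.2]; 90 [33. 20. 19. 20. 34.] [ 677.7 -107.2]; 96 [34. 20. 21. 20. 33.] [ 671.7 -105.1]; 102 [32. 20. 40. 20. 34.] [ 665.8 -103.1]; 108 [34. 19. 39. 20. 33.] [ 660.  -101.2]; 114 [34. 20. 39. 19. 34.] [654.2 -99.2]; 120 [34. 19. 42. 20. 34.] [648.5 -97.3]; 126 [34. 21. 44. 20. 34.] [642.7 -95.3]; 132 [55. 53. 53. 52. 54.] [637.5 -93.5]; 138 [55. 53. 53. 53. 56.] [631.7 -91.6]; 144 [55. 54. 20. 20. 35.] [622.2 -88.3]; 150 [34. 20. 20. 20. 34.] [615.7 -86.1]; 156 [34. 45. 45. 46. 35.] [612.8 -85.1]; 162 [35. 46. 46. 45. 33.] [606.8 -83.1]; 168 [33. 46. 46. 47. 34.] [600.6 -81. ]; 174 [33. 46. 45. 44. 35.] [594.1 -78.7]; 180 [34. 46. 47. 47. 35.] [588.1 -76.7]; 186 [34. 46. 48. 47. 35.] [581.9 -74.6]; 192 [33. 47. 46. 47. 32.] [575.1 -72.3]; 198 [34. 46. 47. 46. 34.] [568.6 -70. ]; 204 [10. 46. 46. 47. 33.] [561.9 -67.8
[... 9144 characters left out ...]
t8(255), np.uint8(254)), (354, np.uint8(255), np.uint8(255), np.uint8(255)), (356, np.uint8(255), np.uint8(255), np.uint8(254)), (358, np.uint8(237), np.uint8(238), np.uint8(230)), (360, np.uint8(243), np.uint8(240), np.uint8(235)), (362, np.uint8(252), np.uint8(250), np.uint8(247)), (364, np.uint8(250), np.uint8(248), np.uint8(245)), (366, np.uint8(231), np.uint8(232), np.uint8(225)), (368, np.uint8(168), np.uint8(165), np.uint8(153)), (370, np.uint8(142), np.uint8(128), np.uint8(109)), (372, np.uint8(142), np.uint8(123), np.uint8(106)), (374, np.uint8(142), np.uint8(125), np.uint8(107)), (376, np.uint8(142), np.uint8(125), np.uint8(108)), (378, np.uint8(143), np.uint8(128), np.uint8(109))]
```

```bash
python3 - <<'E'
import cv2
p=cv2.imread('pics/w1.png'); c=cv2.resize(p[50:275,255:385],None,fx=2.6,fy=2.6,interpolation=cv2.INTER_CUBIC); cv2.imwrite('pics/w1c.png',c)
E
```

```text
(no output)
```

View pics/w1c.png

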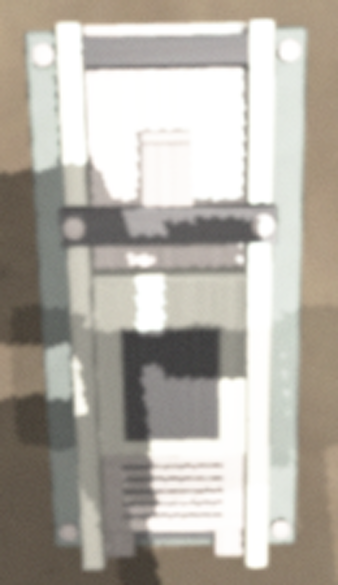

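```bash
cat >> mv.py <<'E'
C=np.array([594.0,-77.4]);Y=-.3114
def fx(x,y=0,z=0): return [C[0]+x*np.cos(Y)-y*np.sin(Y),C[1]+x*np.sin(Y)+y*np.cos(Y),z]
def where():
    s=manip.read_state(); d=s['eef_pos'][:2]-C; c,n=np.cos(Y),np.sin(Y)
    f=s['wrist_force']; print('fix',(d@[c,n]).round(1),(d@[-n,c]).round(1),s['eef_pos'][2].round(1),'F',(f[:2]@[c,n]).round(1),(f[:2]@[-n,c]).round(1),f[2].round(1),'rot',s['eef_rot'].round(4),'t',s['clock'],'gap',s['finger_gap'].round(1))
E
python3 -c "
from mv import *
go(fx(-71,0,60),Y)
where()"
```

```text
[587.47381529 -77.67710362 196.7362364 ] [ 3.14135356e+00  8.78938445e-04 -3.30123731e-01] [-64.8  -1.1 136.8] [ 0.     0.001 -0.019]Traceback (most recent call last):
  File "<string>", line 4, in <module>
    where()
    ~~~~~^^
  File "mv.py", line 11, in where
    f=s['wrist_force']; print('fix',(d@[c,n]).round(1),(d@[-n,c]).round(1),s['eef_pos'][2].round(1),'F',(f[:2]@[c,n]).round(1),(f[:2]@[-n,c]).round(1),f[2].round(1),'rot',s['eef_rot'].round(4),'t',s['clock'],'gap',s['finger_gap'].round(1))
                                                                                                                                                                                                                      ^^^^^^^^^^^^^^^^^^^^^
AttributeError: 'float' object has no attribute 'round'
```

```bash
sed -i "s/,s\['finger_gap'\].round(1)/,s['finger_gap']/" mv.py
python3 -m crank '[[0,-22,-1,0,0,0,-0.019],[0,-44,-1,0,0,0,-0.019],[0,-65,-1,20,0,0,-0.019],[0,-65,-1,45,0,0,-0.019],[0,-65,-1,70,0,0,-0.019],[0,-65,-1,95,0,0,-0.019],[0,-65,-1,120,0,0,-0.019],[0,-65,-1,136,0,0,-0.019],[0,-65,-1,136,0,0,-0.019],[0,-65,-1,136,0,0,-0.019]]' 20
python3 - <<'E'
from mv import *
where()
from cell import optics
import cv2
from h import *
c=optics.calibration("wrist");p,d=optics.camera("wrist")
cv2.imwrite("pics/w2.png",p[:,:,::-1])
E
```

```text
clock: 2.65
eef_pos: [526.7, -56.1, 61.9]
eef_rot: [-3.142, -0.001, -0.312]
wrist_force: [-0.1, 0.4, 0.3]
finger_gap: 17.5
finger_force: 0.0
fix -70.6 -0.3 61.9 F -0.2 0.4 0.3 rot [-3.1416e+00 -5.0000e-04 -3.1230e-01] t 2.65 gap 17.467601077985996
```

View pics/w2.png

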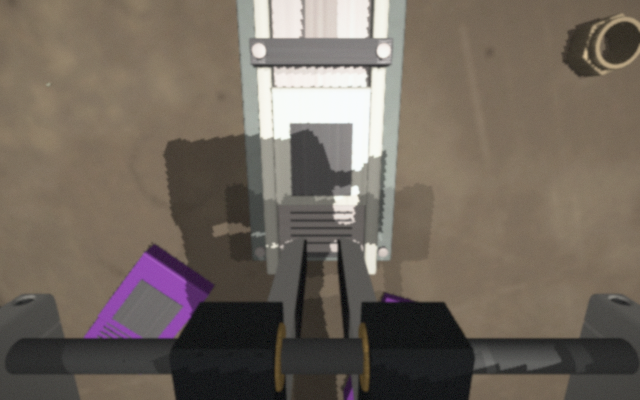

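The fingers are centred over the thumb step, with tips at about (322,245) and still closing, and the block's rear edge is at row 205. Now I'll descend.

```bash
python3 -m crank '[[0,0,0,0,0,0,0],[0,0,0,8,0,0,0],[0,0,0,14,0,0,0],[0,0,0,19,0,0,0],[0,0,0,22,0,0,0],[0,0,0,25,0,0,0],[0,0,0,28,0,0,0],[0,0,0,31,0,0,0],[0,0,0,31,0,0,0]]'; python3 -c "
from mv import *
where()"
```

```text
clock: 3.6
eef_pos: [526.6, -55.3, 29.8]
eef_rot: [3.142, 0.001, -0.311]
wrist_force: [0.3, -0.3, -0.5]
finger_gap: 0.5
finger_force: 0.0
fix -71.0 0.4 29.8 F 0.3 -0.2 -0.5 rot [ 3.1415e+00  5.0000e-04 -3.1120e-01] t 3.6 gap 0.5457567736053051
```

```bash
python3 - <<'E'
from mv import *
from cell import optics
import cv2
c=optics.calibration("wrist");p,d=optics.camera("wrist")
where()
np.savez("w3.npz",p=p,d=d,**c)
q,e=optics.camera("side")
w=cv2.resize(p[0:320,150:490],(510,480)); s=cv2.resize(q[180:260,270:430],None,fx=3.2,fy=3.2,interpolation=2)
o=np.zeros((480+256,800,3),np.uint8); o=np.zeros((600,800,3),np.uint8)
w=cv2.resize(p[0:320,150:490],(361,340)); o[:340,:361]=w; o[340:596,:512]=s
cv2.imwrite("pics/w3.png",o[:,:,::-1])
E
```

```text
fix -70.8 0.4 30.0 F -0.4 0.3 -0.1 rot [ 3.1416e+00  2.0000e-04 -3.1120e-01] t 3.65 gap 0.4044511659358107
```

View pics/w3.png

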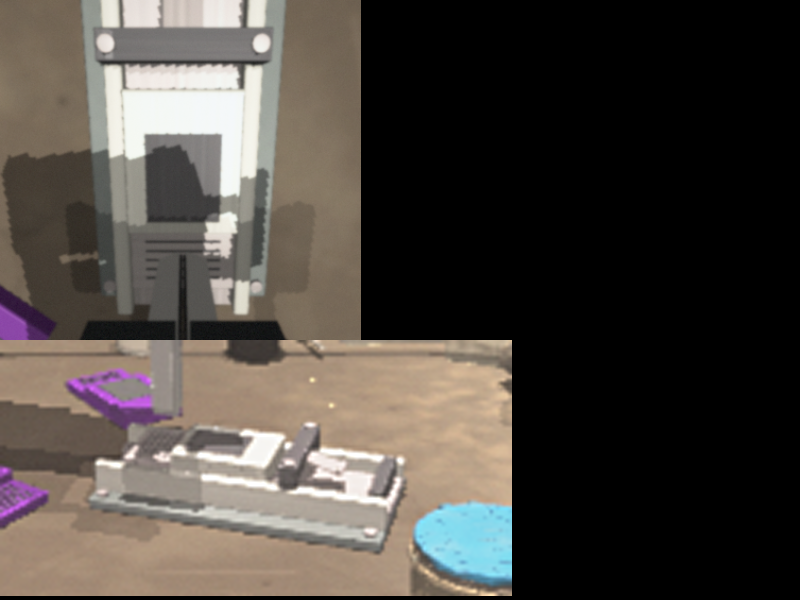

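```bash
python3 - <<'E'
from mv import *
from cell import optics
from h import *
q,d=optics.camera("side"); c=optics.calibration("side")
X=cloud(d,c['camera_matrix'],c['R'],c['t'])
dd=X[...,:2]-C; fxx=dd@[np.cos(Y),np.sin(Y)]; fy=dd@[-np.sin(Y),np.cos(Y)]
for v in range(190,216): print(v,[(u,int(fxx[v,u]),int(fy[v,u]),int(X[v,u,2])) for u in (316,319,322,325)])
z=np.load('w3.npz');X=cloud(z['d'],z['camera_matrix'],z['R'],z['t'])
dd=X[...,:2]-C; fxx=dd@[np.cos(Y),np.sin(Y)]; fy=dd@[-np.sin(Y),np.cos(Y)]
print('wrist')
for v in range(205,270,5): print(v,[(u,int(fxx[v,u]),int(fy[v,u]),int(X[v,u,2])) for u in (285,310,335)])
E
```

```text
190 [(316, -175, 242, 0), (319, -73, -12, 107), (322, -65, -12, 108), (325, -62, 4, 102)]
191 [(316, -171, 230, 1), (319, -73, -11, 104), (322, -65, -10, 105), (325, -62, 1, 100)]
192 [(316, -152, 179, 19), (319, -73, -13, 102), (322, -66, -9, 101), (325, -62, 2, 97)]
193 [(316, -149, 171, 19), (319, -73, -13, 99), (322, -66, -10, 99), (325, -62, 2, 94)]
194 [(316, -147, 165, 19), (319, -73, -12, 96), (322, -65, -10, 96), (325, -62, 3, 91)]
195 [(316, -143, 155, 19), (319, -73, -14, 94), (322, -66, -9, 93), (325, -62, 3, 89)]
196 [(316, -143, 153, 17), (319, -74, -9, 89), (322, -66, -9, 90), (325, -62, 4, 85)]
197 [(316, -139, 142, 19), (319, -73, -12, 88), (322, -65, -13, 89), (325, -62, 2, 83)]
198 [(316, -137, 138, 17), (319, -74, -11, 84), (322, -66, -11, 85), (325, -62, 1, 81)]
199 [(316, -133, 126, 19), (319, -73, -13, 83), (322, -65, -11, 83), (325, -62, 2, 78)]
200 [(316, -130, 119, 19), (319, -74, -10, 78), (322, -65, -12, 80), (325, -62, 1, 75)]
201 [(316, -131, 119, 15), (319, -73, -12, 76), (322, -65, -13, 78), (325, -63, 4, 71)]
202 [(316, -130, 118, 13), (319, -76, -6, 
[... 1306 characters left out ...]
(285, -55, 22, 46), (310, -55, 7, 46), (335, -55, -8, 44)]
220 [(285, -61, 23, 37), (310, -61, 7, 37), (335, -61, -8, 38)]
225 [(285, -64, 23, 38), (310, -65, 7, 37), (335, -64, -8, 37)]
230 [(285, -68, 23, 38), (310, -68, 7, 37), (335, -68, -8, 38)]
235 [(285, -71, 24, 37), (310, -71, 7, 38), (335, -71, -8, 38)]
240 [(285, -75, 24, 37), (310, -61, 6, 70), (335, -61, -7, 70)]
245 [(285, -78, 24, 38), (310, -61, 6, 77), (335, -62, -7, 76)]
250 [(285, -83, 24, 36), (310, -61, 6, 84), (335, -61, -6, 84)]
255 [(285, -86, 24, 37), (310, -61, 5, 90), (335, -62, -6, 88)]
260 [(285, -90, 24, 37), (310, -61, 5, 95), (335, -61, -6, 95)]
265 [(285, -93, 24, 38), (310, -61, 5, 100), (335, -61, -6, 100)]
```

Both cameras put the real fingertips at z ≈ 69, because the closed fingers don't reach the reported TCP. So I need about 31 mm more to touch.

```bash
python3 -m crank '[[0,-4,0,8,0,0,0],[0,-4,0,16,0,0,0],[0,-4,0,22,0,0,0],[0,-4,0,26,0,0,0],[0,-4,0,28,0,0,0],[0,-4,0,30,0,0,0],[0,-4,0,32,0,0,0],[0,-4,0,34,0,0,0],[0,-4,0,34,0,0,0]]'; python3 -c "
from mv import *
where()"
```

```text
clock: 4.65
eef_pos: [522.7, -54.1, -3.6]
eef_rot: [3.142, 0.001, -0.311]
wrist_force: [-5.4, 1.0, 7.4]
finger_gap: 0.6
finger_force: 4.0
fix -75.0 0.4 -3.6 F -5.5 -0.7 7.4 rot [ 3.1415e+00  5.0000e-04 -3.1120e-01] t 4.65 gap 0.556659335399627
```

```bash
python3 -m crank '[[0,0,0,2,0,0,0],[0,0,0,4,0,0,0],[0,0,0,6,0,0,0],[0,0,0,6,0,0,0]]'; python3 -c "
from mv import *
where()"; python3 -m crank '[[0,0,0,1.5,0,0,0],[0,0,0,3,0,0,0],[0,0,0,3,0,0,0]]'; python3 -c "
from mv import *
where()"
```

```text
clock: 5.05
eef_pos: [523.1, -54.2, -6.4]
eef_rot: [3.141, -0.0, -0.311]
wrist_force: [-23.6, 3.3, 49.5]
finger_gap: 0.4
finger_force: 25.2
fix -74.6 0.4 -6.4 F -23.5 -4.1 49.5 rot [ 3.1415e+00 -5.0000e-04 -3.1100e-01] t 5.05 gap 0.39155762563743285
clock: 5.35
eef_pos: [523.4, -54.2, -6.7]
eef_rot: [3.141, -0.001, -0.311]
wrist_force: [-41.6, 5.4, 88.8]
finger_gap: 0.3
finger_force: 44.4
fix -74.3 0.4 -6.7 F -41.2 -7.6 88.8 rot [ 3.1414e+00 -1.2000e-03 -3.1080e-01] t 5.35 gap 0.3122513499167181
```

```bash
python3 -m crank '[[0,0,0,-2,0,0,0],[0,0,0,-4,0,0,0],[0,0,0,-4,0,0,0]]'; python3 - <<'E'
from mv import *
from cell import optics
import cv2
from h import *
where()
c=optics.calibration("wrist");p,d=optics.camera("wrist"); q,e=optics.camera("side"); c2=optics.calibration("side")
for n,d,c in(("w",d,c),("s",e,c2)):
    X=cloud(d,c['camera_matrix'],c['R'],c['t']); dd=X[...,:2]-C; a=dd@[np.cos(Y),np.sin(Y)]; b=dd@[-np.sin(Y),np.cos(Y)]; h=X[...,2]
    for x in range(-105,35,8):
        m=(abs(a-x)<4)&(abs(b)<28)&(h>15)&(h<60); mm=m&(abs(b)>14)
        if mm.sum(): print(n,x,np.median(h[mm&(b>0)]).round(1),np.median(h[mm&(b<0)]).round(1),end='; ')
    print()
w=p[0:320,150:490]; s=cv2.resize(q[150:260,270:430],None,fx=5,fy=5,interpolation=2)
cv2.imwrite("pics/s4.png",s[:,:,::-1]); cv2.imwrite("pics/w4.png",w[:,:,::-1])
E
```

```text
clock: 5.65
eef_pos: [523.0, -54.2, -6.3]
eef_rot: [3.142, -0.001, -0.311]
wrist_force: [-17.9, 2.8, 36.8]
finger_gap: 0.3
finger_force: 18.4
fix -74.7 0.4 -6.3 F -17.9 -2.8 36.8 rot [ 3.1416e+00 -6.0000e-04 -3.1110e-01] t 5.65 gap 0.32741281482340123
w -105 19.8 19.9; w -97 29.9 29.7; w -89 29.9 29.9; w -81 30.0 30.0; w -73 29.9 29.9; w -65 29.9 30.0; w -57 37.7 37.8; w -49 37.9 38.1; w -41 38.0 38.0; w -33 38.1 38.1; w -25 38.0 38.0; w -17 38.1 38.0; w -9 38.0 38.0; w -1 37.9 38.0; w 7 37.8 37.9; w 15 37.8 37.8; w 23 20.8 20.7; w 31 20.2 20.3; 
s -105 21.0 nan; s -97 30.0 30.2; s -89 nan 30.1; s -81 nan 31.0; s -73 30.8 31.3; s -65 30.6 31.8; s -57 38.9 39.2; s -49 39.0 38.6; s -41 39.4 39.0; s -33 38.9 38.5; s -25 39.3 39.2; s -17 38.8 39.4; s -9 39.3 39.8; s -1 38.6 38.5; s 7 38.7 38.8; s 15 38.5 39.0; s 23 35.8 35.2; s 31 53.5 53.8;
  return _methods._mean(a, axis=axis, dtype=dtype,
  ret = ret.dtype.type(ret / rcount)
```

View pics/s4.png

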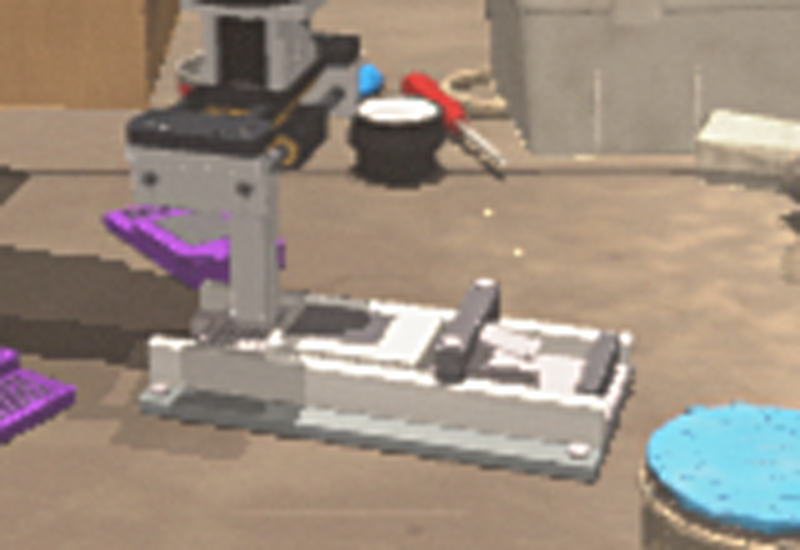

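The side view shows the fingertips on the step and the carrier down. Its depth says the block top is level at 38 mm. I'm pressing with 37 N, so now I push.

```bash
python3 -m crank '[[0,3,0,0,0,0,0],[0,6,0,0,0,0,0],[0,10,0,0,0,0,0],[0,14,0,0,0,0,0],[0,18,0,0,0,0,0],[0,18,0,0,0,0,0]]'; python3 - <<'E'
from mv import *
from cell import optics
from h import *
where()
c=optics.calibration("wrist");p,d=optics.camera("wrist")
X=cloud(d,c['camera_matrix'],c['R'],c['t']); dd=X[...,:2]-C; a=dd@[np.cos(Y),np.sin(Y)]; b=dd@[-np.sin(Y),np.cos(Y)]; h=X[...,2]
m=(abs(b)<28)&(abs(b)>14)&(h>34)&(h<41); print(np.percentile(a[m],[1,99]),np.median(h[m]))
E
```

```text
clock: 6.35
eef_pos: [539.4, -59.0, -6.3]
eef_rot: [-3.141, 0.002, -0.311]
wrist_force: [-24.1, 6.9, 42.0]
finger_gap: 0.3
finger_force: 20.5
fix -57.6 0.8 -6.3 F -25.1 -0.8 42.0 rot [-3.1412e+00  2.2000e-03 -3.1100e-01] t 6.35 gap 0.3212104042469106
[-40.02473107  33.60454444] 37.9318185292927
```

```bash
python3 -m crank '[[0,5,0,0,0,0,0],[0,10,0,0,0,0,0],[0,15,0,0,0,0,0],[0,20,0,0,0,0,0],[0,25,0,0,0,0,0],[0,30,0,0,0,0,0],[0,35,0,0,0,0,0],[0,40,0,0,0,0,0],[0,40,0,0,0,0,0]]'; python3 - <<'E'
from mv import *
from cell import optics
from h import *
where()
c=optics.calibration("wrist");p,d=optics.camera("wrist")
X=cloud(d,c['camera_matrix'],c['R'],c['t']); dd=X[...,:2]-C; a=dd@[np.cos(Y),np.sin(Y)]; b=dd@[-np.sin(Y),np.cos(Y)]; h=X[...,2]
m=(abs(b)<28)&(abs(b)>14)&(h>34)&(h<41); print(np.percentile(a[m],[1,99]),np.median(h[m]))
E
```

```text
clock: 7.3
eef_pos: [577.4, -71.3, -6.3]
eef_rot: [-3.141, 0.002, -0.311]
wrist_force: [-23.4, 6.2, 38.3]
finger_gap: 0.3
finger_force: 19.2
fix -17.7 0.7 -6.3 F -24.1 -1.3 38.3 rot [-3.1414e+00  2.4000e-03 -3.1090e-01] t 7.3 gap 0.3385261658038376
[ -4.02014768 108.18943468] 37.8712680305313
```

```bash
python3 -m crank '[[0,4,0,0,0,0,0],[0,8,0,0,0,0,0],[0,12,0,0,0,0,0],[0,16,0,0,0,0,0],[0,19,0,0,0,0,0],[0,22,0,0,0,0,0],[0,24,0,0,0,0,0],[0,24,0,0,0,0,0]]'; cat > look.py <<'E'
from mv import *
from cell import optics
from h import *
where()
c=optics.calibration("wrist");p,d=optics.camera("wrist")
X=cloud(d,c['camera_matrix'],c['R'],c['t']); dd=X[...,:2]-C; a=dd@[np.cos(Y),np.sin(Y)]; b=dd@[-np.sin(Y),np.cos(Y)]; h=X[...,2]
m=(abs(b)<28)&(abs(b)>14)
for lo,hi in((34,42),(29,31.5),(26.5,28.9),(18,22)):
    k=m&(h>lo)&(h<hi)&(a<33)
    print(lo,k.sum(),np.percentile(a[k],[2,98]).round(1) if k.sum() else '')
E
python3 look.py
```

```text
clock: 8.15
eef_pos: [599.3, -78.1, -6.3]
eef_rot: [-3.141, 0.005, -0.311]
wrist_force: [-30.0, 10.1, 40.0]
finger_gap: 0.5
finger_force: 38.4
fix 5.2 0.9 -6.3 F -31.6 0.5 40.0 rot [-3.1413  0.0047 -0.3108] t 8.15 gap 0.45325580729414516
34 1307 [14.8 28.8]
29 2099 [-24.2  10.4]
26.5 90 [-24.1  10.4]
18 67 [-33.7 -31.2]
```

```bash
python3 -m crank '[[0,3,0,0,0,0,0],[0,6,0,0,0,0,0],[0,8,0,0,0,0,0],[0,9.5,0,0,0,0,0],[0,9.5,0,0,0,0,0]]'; python3 look.py
```

```text
clock: 8.7
eef_pos: [607.8, -80.9, -6.3]
eef_rot: [-3.141, 0.006, -0.311]
wrist_force: [-34.1, 11.2, 42.5]
finger_gap: 0.2
finger_force: 39.7
fix 14.2 0.9 -6.3 F -35.9 0.3 42.5 rot [-3.1414  0.0059 -0.3107] t 8.7 gap 0.2469060936191338
34 443 [23.1 28.3]
29 2069 [-15.1  19.3]
26.5 96 [-15.2  18.9]
18 66 [-24.8 -22.3]
```

```bash
python3 -m crank '[[0,1.5,0,0,0,0,0],[0,3,0,0,0,0,0],[0,3,0,0,0,0,0]]'; python3 look.py
```

```text
clock: 9.05
eef_pos: [607.8, -80.9, -6.3]
eef_rot: [3.141, 0.013, -0.31]
wrist_force: [-54.9, 15.7, 57.6]
finger_gap: 0.5
finger_force: 48.9
fix 14.2 0.9 -6.3 F -57.0 -1.9 57.6 rot [ 3.1411  0.0131 -0.3105] t 9.05 gap 0.4921254871819539
34 415 [23.3 28.2]
29 2071 [-15.3  19.3]
26.5 109 [-16.3  19. ]
18 54 [-24.8 -22.9]
```

```bash
python3 -m crank '[[0,-2,0,0,0,0,0],[0,-2.5,0,-1.5,0,0,0],[0,-3,0,-4,0,0,0],[0,-3.5,0,-6,0,0,0],[0,-5,0,-9,0,0,0],[0,-8,0,-20,0,0,0],[0,-8,0,-50,0,0,0],[0,-8,0,-90,0,0,0],[0,-8,0,-90,0,0,0]]'; python3 - <<'E'
from mv import *
from cell import optics
from h import *
import cv2
where()
c=optics.calibration("wrist");p,d=optics.camera("wrist")
cv2.imwrite("pics/w5.png",p[:,:,::-1])
X=cloud(d,c['camera_matrix'],c['R'],c['t']); dd=X[...,:2]-C; a=dd@[np.cos(Y),np.sin(Y)]; b=dd@[-np.sin(Y),np.cos(Y)]; h=X[...,2]
for x in (-40,-34,-28,-24,-22,-20,-18,-16,-14,-10,0,10,18,20,22,24,26,30,60,80,95,100,104,106):
    k=(abs(a-x)<1)&(abs(b)<16)&(h<62); k2=(abs(a-x)<1)&(abs(b)>22)&(abs(b)<30)
    print(x,np.percentile(h[k],[20,50,80]).round(1) if k.sum() else '',np.median(h[k2]).round(1) if k2.sum() else '',end='; ')
E
```

```text
clock: 10.0
eef_pos: [608.2, -81.2, 87.8]
eef_rot: [-3.14, -0.01, -0.311]
wrist_force: [1.3, 1.4, 0.4]
finger_gap: 0.1
finger_force: 0.0
fix 14.7 0.7 87.8 F 0.8 1.7 0.4 rot [-3.1405 -0.01   -0.3112] t 10.0 gap 0.12678875966838143
-40  20.0; -34  19.8; -28  19.9; -24  20.1; -22  19.8; -20 [22.2 22.7 24. ] 20.2; -18  ; -16 [29.1 29.5 30.1] 29.6; -14 [29.4 29.8 30.2] 29.7; -10 [29.6 30.2 30.7] 29.7; 0 [29.4 29.9 30.4] 29.8; 10 [29.6 30.2 31.1] 29.9; 18 [29.1 29.8 30.3] 29.8; 20 [29.4 29.8 30.4] 29.9; 22 [30.5 30.7 31.1] 31.1; 24 [37.2 37.7 38.3] 38.0; 26 [37.3 37.8 38.3] 38.0; 30 [37.5 38.2 38.7] 38.0; 60 [38.3 43.3 44. ] 37.5; 80 [37.5 38.2 40.2] 37.9; 95 [37.1 37.7 38.2] 38.0; 100 [37.3 37.7 38.3] 37.8; 104 [37.1 37.6 38.3] 37.6; 106 [37.1 37.7 38.3] 37.8;
```

View pics/w5.png

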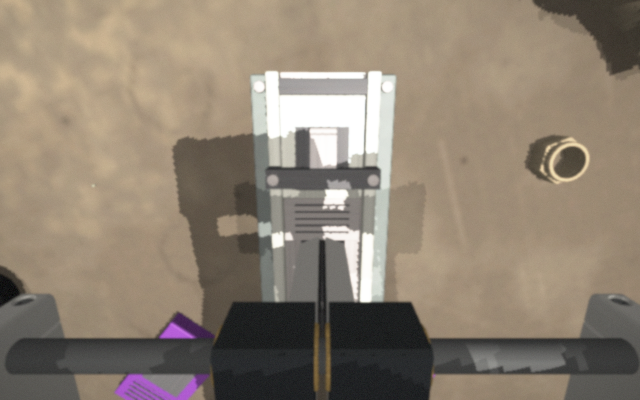

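Carrier home: rear face at fixture x ≈ 23 and tail at about −17. The fingers hide the bed in this view, at (322,260). I'll retreat up and forward to check it.

```bash
python3 -m crank '[[0,0,0,-40,0,0,0],[0,20,0,-80,0,0,0],[0,50,0,-110,0,0,0],[0,80,0,-120,0,0,0],[0,80,0,-120,0,0,0],[0,80,0,-120,0,0,0]]'; python3 - <<'E'
from mv import *
from cell import optics
from h import *
import cv2
where()
c=optics.calibration("wrist");p,d=optics.camera("wrist")
X=cloud(d,c['camera_matrix'],c['R'],c['t']); dd=X[...,:2]-C; a=dd@[np.cos(Y),np.sin(Y)]; b=dd@[-np.sin(Y),np.cos(Y)]; h=X[...,2]
for x in (-100,-80,-60,-40,-30,-24,-22,-20,-18,-16,-14,0,18,22,24,30,80,100,106):
    k=(abs(a-x)<1.5)&(abs(b)<16)&(h<62); k2=(abs(a-x)<1.5)&(abs(b)>22)&(abs(b)<30)
    print(x,np.median(h[k]).round(1) if k.sum() else '',np.median(h[k2]).round(1) if k2.sum() else '',end='; ')
E
```

```text
clock: 10.65
eef_pos: [681.1, -105.2, 199.6]
eef_rot: [3.141, 0.002, -0.311]
wrist_force: [-0.2, 0.6, -0.2]
finger_gap: 0.1
finger_force: 0.0
fix 91.4 0.3 199.6 F -0.4 0.5 -0.2 rot [ 3.1414e+00  1.8000e-03 -3.1140e-01] t 10.65 gap 0.08282383939643038
-100 27.7 ; -80  ; -60  ; -40  ; -30  ; -24  ; -22  ; -20  ; -18  ; -16  ; -14  ; 0  29.9; 18 30.0 30.0; 22 31.5 ; 24 37.5 37.7; 30 38.9 39.1; 80 38.6 37.8; 100 37.8 37.7; 106 37.9 37.8;
```

```bash
python3 -c "
from cell import manip
print(manip.sign_off())"
```

```text
the job is handed in; nothing more can be done
None
```

The carrier is fully home against the end stop, the sprung bed measures 27.7 mm high (risen) behind it, and I handed the job in at about 10.7 s with the arm clear; the press briefly reached 89 N vertically (about 98 N in all) at the wrist, under the 120 N limit.

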